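# Unload the ferrite cores from the rack bar and log the batch

### The arm

A 6-joint arm with a two-finger parallel gripper is mounted at the origin on the work surface. World frame = base frame: x ahead of the robot, y to its left, z up, the work surface at z = 0. Lengths are in mm, angles in rad, forces in N, time in s.
With the tool pointing down it reaches from about 400 to 925 mm from the base axis. Payload 12.5 kg.
Tool frame: the origin (TCP) lies at the very end of the fingers, on their centre line; the grasp point (between the pads) lies 19 mm behind it; z points along the fingers, x is the direction in which the jaws open and shut, and the axes are right-handed (so a half turn about z gives the same grasp; the last joint's range is limited). The gripper opens to 95 mm and grips with 3 to 60 N. Pads are 20 mm wide; open, the fingers measure 119 mm over their backs; the gripper's body (75 mm by 180 mm) begins 59 mm behind the grasp point.
Start: joints at [1.12, 0.491, 1.559, -0, 1.092, -0.106], TCP at [211.239, 588.239, 214.661] pointing down, gripper open.
Joint ranges: [-3.1, 3.1], [-0.84, 2.19], [0.05, 2.79], [-1.13, 4.28], [0.06, 2.93], [-2.69, 2.69]. Speed limits (rad/s): [2.22, 2.22, 2.79, 3.14, 3.14, 3.14].

### API

Orientations are given as [roll, pitch, yaw] about the fixed x, y, z axes, in that order (R = Rz(yaw) Ry(pitch) Rx(roll)).
In Python, from cell import state, viewer, ticket, look_for, regions_of gives the robot as it stands.
- The arm moves only by the shell command python3 -m inch 'ROWS'. ROWS is JSON, a list of rows, each a list of 7 numbers: the turn, a rotation vector about the world's x, y, z in degrees, then the shift along the world's x, y, z in mm, then the opening, from -1 (shut) to 1 (fully open). In form: [[rx, ry, rz, tx, ty, tz, hand], ...]. A call has 1 to 10 rows; each row shifts and turns the commanded pose from where the row before left it; what a row does not reach is not made up. A row lasts 1/10 s, in which the tool goes at most 50 mm and 8.59 degrees, less where a joint would pass 70% of its speed; a pose out of reach is approached as far as the arm can. A call with a gripper value outside its range is refused whole. The fingers move at their own pace and stop on an object; the grip force is fixed at half the most. Time passes only in rows, so rows that do not move let the fingers close. It gives the time, the measured TCP pose, the force and the opening at its end, in the units of the state.
- state(): the state, without advancing time (a new reading comes with each control period).
- viewer.read_camera(name): name is "side" or "top"; returns a dict with "color" (400x640x3 uint8, red, green, blue), "depth" (400x640 float32, mm along the optical axis (not along the pixel's ray), 0 where there is no reading), "fx", "fy", "cx", "cy" (pixels), "position" and "orientation" of the camera in the world. Camera axes: x right, y down, z forward; pixel columns grow to the right and rows downward; lengths in mm; the calibration is good to about 2 mm. A picture is of the moment at which its call begins.
- ticket.job_done(): hands the job in, once; it reports no verdict.
Trained networks look in the newest picture that a camera, given by its name, has taken for a name from the list of things; names that differ only in an ending like _2 or _b are one class to them, and where a whole thing is asked for, a point or a joint stands for the part that bears it (a point fixed in the world has none). Each returns a list of dicts, best first, with "score" (0 to 1); they miss things now and then, are a little off and sometimes report something else, mostly with a low value. They report only what shows in the picture. A call takes as long as a camera call. They do not tell look-alikes from the thing itself.
- look_for(name, camera): "box" ([left, top, right, bottom] as shares, 0 to 1, of the picture: columns of its width, rows of its height, round what is visible of it).
- regions_of(name, camera): "pixels" (400x640 bool, what is visible of it) and "box" ([left, top, right, bottom] as shares, 0 to 1, of the picture: columns of its width, rows of its height, round what is visible of it).
The state is a dict: "t": time; "joints": joint angles; "qvel": joint speeds; "tau": joint torques, N m; "eef_pos": TCP position; "tcp_rot": TCP orientation; "ft_force": force on the tool from outside, world axes, zero at the start; "moment": the same for the moment, N m; "opening": opening from 0.0 (shut) to 1.0 (fully open).
Only numpy, scipy, OpenCV 4.12 (cv2) and the standard library are available. Lean on these libraries where they do the work, as an engineer would, in place of code of your own. Each camera call takes 0.05 s, during which the arm holds its last target. There are 200 camera calls.

### The job

Take the stop collar off the end of the rack's bar and put it in the blue dish, then slide every ferrite core off the bar and lay them all down in the aluminium trough, each resting flat on its floor; the cores are brittle, so grip them gently, with no more than 40 N on a finger. When all are unloaded, log the batch on the counter box: slide its dust cover fully aside, press the button under it right down, and slide the cover fully home again. Leave the other things on the bench where they are.

Things in the scene. Friction and masses are not known exactly. Their poses are not given: they have to be found in the camera images.
- rack: fixed rack, origin on the bench under its post, z up. Post 30 x 30 mm, 166 mm tall; base plate 100 mm along local x, local y -40 to +80 mm, 12 mm thick. A round steel bar, 12 mm in diameter, runs level from the post along local -y, axis 140 mm above the bench, free end at local y = -275 mm; nothing below it beyond the base plate
- bar_tip (a point): centre of the free end of the rack's bar, 140 mm above the bench; local axes as the rack's (the bar runs from here along local +y to the post)
- core1: square sleeve core of dark grey ferrite, 36 x 36 mm, 30 mm long, 20 mm square hole through it, 0.13 kg, brittle. Origin at its centre, local y along the hole. At the start it hangs loose on the bar, faces upright, centre 4 mm below the bar's axis, 4 to 12 mm from its neighbours (more where one is missing). 3 to 5 cores are present; which ones varies (None = absent or held)
- core2: square sleeve core of dark grey ferrite, 36 x 36 mm, 30 mm long, 20 mm square hole through it, 0.13 kg, brittle. Origin at its centre, local y along the hole. At the start it hangs loose on the bar, faces upright, centre 4 mm below the bar's axis, 4 to 12 mm from its neighbours (more where one is missing). 3 to 5 cores are present; which ones varies (None = absent or held)
- core3: square sleeve core of dark grey ferrite, 36 x 36 mm, 30 mm long, 20 mm square hole through it, 0.13 kg, brittle. Origin at its centre, local y along the hole. At the start it hangs loose on the bar, faces upright, centre 4 mm below the bar's axis, 4 to 12 mm from its neighbours (more where one is missing). 3 to 5 cores are present; which ones varies (None = absent or held)
- core4: square sleeve core of dark grey ferrite, 36 x 36 mm, 30 mm long, 20 mm square hole through it, 0.13 kg, brittle. Origin at its centre, local y along the hole. At the start it hangs loose on the bar, faces upright, centre 4 mm below the bar's axis, 4 to 12 mm from its neighbours (more where one is missing). 3 to 5 cores are present; which ones varies (None = absent or held)
- core5: square sleeve core of dark grey ferrite, 36 x 36 mm, 30 mm long, 20 mm square hole through it, 0.13 kg, brittle. Origin at its centre, local y along the hole. At the start it hangs loose on the bar, faces upright, centre 4 mm below the bar's axis, 4 to 12 mm from its neighbours (more where one is missing). 3 to 5 cores are present; which ones varies (None = absent or held)
- collar: octagonal steel stop collar, 40 mm across flats, 14 mm wide, 16 mm octagonal hole, 0.11 kg. Origin at its centre, local y along the hole. At the start it hangs loose on the bar, outside all the cores, about 20 mm from the free end, two flats upright, centre 2 mm below the bar's axis; it only needs sliding off
- trough: loose aluminium trough, 240 mm along local y, 56 mm along local x, 0.7 kg; origin at the centre of its underside. Floor 8 mm above the underside, 40 mm wide, between two side rails 7 mm high; end walls 14 mm high over the floor, 228 mm apart inside. A core on the floor has 2 mm to spare to each rail, its centre 26 mm above the bench
- dish: loose square blue plastic dish, 110 x 110 mm, 22 mm high, walls and floor about 4 mm, 0.35 kg. Origin at the centre of its underside
- counter: fixed grey batch counter box, 120 mm along local x, 200 mm along local y, origin at the centre of its underside; top deck 62 mm above the bench, with two low guide rails (8 mm wide, top 69 mm above the bench) at local x = -44 and +44 mm. The button stands at local (0, +40 mm) in a well in the deck, 56 mm along x and 50 mm along y
- cover (a joint): dust cover slide: 0 = fully closed over the button, grows to 0.08 m as the cover slides along the counter's local -y; stays where it is left, about 2 N to move. Starts closed or up to 8 mm ajar
- cover_fin (a point): middle of the top edge of the upright fin on the black dust cover, 94 mm above the bench; axes as the counter's. Fin 10 mm thick along local y, 36 mm wide along local x, 26 mm tall above the cover plate (78 x 78 mm, top 68 mm above the bench). Closed, it stands at the counter's local (0, +20 mm)
- button (a joint): push button travel: 0 = up, 0.006 m = right down (about 5 N); springs back
- button_top (a point): centre of the white button's top, 28 mm in diameter, 60 mm above the bench when up
- spool: bystander: grey solder spool standing upright, 56 mm in diameter, 40 mm tall, origin at its underside
- board: bystander: green circuit board lying flat, 70 x 100 mm, about 14 mm tall over its parts, origin at its underside
- driver: bystander: screwdriver lying on the bench, 170 mm long along local x
- flux: bystander: white bottle, 44 mm in diameter, 110 mm tall, origin at its underside
- gluegun: bystander: blue glue gun lying on its side, about 130 x 110 x 34 mm, origin at its underside
- marker: bystander: black marker pen, 16 mm in diameter, 130 mm long along local x
Not all that is in view belongs to the job. Of the things that look like the dish, the smaller one is meant.

How it is judged (in metres and radians):
On the way, in this order (a step that is already met when the one before it is completed fails the run):
1. the stop collar lies in the dish, released (x of collar in the frame of dish between -0.05 and 0.05 m and y of collar in the frame of dish between -0.05 and 0.05 m and z of collar in the frame of dish below 0.035 m and contact force between the fingers and collar below 0.5 N), for 0.2 s.
2. all cores lie in the trough, released (x of core1 in the frame of trough between -0.006 and 0.006 m and y of core1 in the frame of trough between -0.11 and 0.11 m and z of core1 in the frame of trough between 0.018 and 0.03 m and contact force between the fingers and core1 below 0.5 N and x of core2 in the frame of trough between -0.006 and 0.006 m and y of core2 in the frame of trough between -0.11 and 0.11 m and z of core2 in the frame of trough between 0.018 and 0.03 m and contact force between the fingers and core2 below 0.5 N and x of core3 in the frame of trough between -0.006 and 0.006 m and y of core3 in the frame of trough between -0.11 and 0.11 m and z of core3 in the frame of trough between 0.018 and 0.03 m and contact force between the fingers and core3 below 0.5 N and x of core4 in the frame of trough between -0.006 and 0.006 m and y of core4 in the frame of trough between -0.11 and 0.11 m and z of core4 in the frame of trough between 0.018 and 0.03 m and contact force between the fingers and core4 below 0.5 N and x of core5 in the frame of trough between -0.006 and 0.006 m and y of core5 in the frame of trough between -0.11 and 0.11 m and z of core5 in the frame of trough between 0.018 and 0.03 m and contact force between the fingers and core5 below 0.5 N), for 0.2 s.
3. the dust cover is slid aside (at least 65 of 80 mm) (value of joint cover above 0.065 m), for 0.1 s.
4. the button is pressed down with the cover aside (value of joint button above 0.0045 m and value of joint cover above 0.055 m), for 0.05 s.
5. the cover is closed again (value of joint cover below 0.004 m), for 0.2 s.
At the end, for the whole second after the job is handed in: Collar in the dish, within 50 mm of its centre along each axis; every core present flat on the trough's floor between the rails (centre within 6 mm of its middle line, at most 30 mm above its underside); cover closed to within 4 mm; button up; all released and at rest (all of step 1 and all of step 2 and linear speed of each of core1, core2, core3, core4, core5, collar, trough below 0.02 m/s and value of joint cover below 0.004 m and value of joint button below 0.002 m); the robot touches nothing.
It fails at once if a core is gripped too hard (fingers together over 100 N, 50 N each) (contact force between the fingers and core1 above 100 N or contact force between the fingers and core2 above 100 N or contact force between the fingers and core3 above 100 N or contact force between the fingers and core4 above 100 N or contact force between the fingers and core5 above 100 N).
It fails at once if another thing on the bench is moved more than 5 cm (distance of any of spool, board, driver, flux, gluegun, marker from where it was at the start of the episode above 0.05 m).
Of core1, core2, core3, core4, core5 only 3 to 5 are there at a start; the rules pass over those that are not, and their reading is None.
At some moment in a run one of trough, dish may be knocked a few centimetres aside while the robot is not near it.
Once in a run the grip may slacken for a moment while it holds something.
It also fails if it takes over 210 s, if anything falls off the work surface, if the arm or the gripper's body presses on something with over 40 N, if the wrist force passes 120 N, or if a joint passes its speed limit or range.

## Working session

There is one attempt and no reset: what is moved stays moved. The work goes in short steps, Python scripts to look and compute and a shell command to move; the robot and the scene stay as the last step left them, time stands still between calls to the robot, and variables do not carry over. Pictures are saved under pics/ and viewed, on a budget of 14 in all, crops included, one or two more only if the job needs it, and the job is handed in when it is done.

```bash
ls; mkdir -p pics; cat > h.py <<'E'
import numpy as np,cv2
from cell import state,viewer,ticket,look_for,regions_of
from scipy.spatial.transform import Rotation as R
def cam(n,save=None):
    c=viewer.read_camera(n)
    if save: cv2.imwrite('pics/'+save+'.png',c['color'][:,:,::-1])
    return c
def rot(c):
    o=np.array(c['orientation'],float)
    return o if o.shape==(3,3) else R.from_euler('xyz',o).as_matrix()
def cloud(c):
    v,u=np.mgrid[0:400,0:640]; d=c['depth']
    P=np.stack([(u-c['cx'])/c['fx']*d,(v-c['cy'])/c['fy']*d,d],-1)
    W=P@rot(c).T+np.array(c['position']); W[d==0]=np.nan
    return W
def proj(c,p):
    q=rot(c).T@(np.array(p)-c['position']); return q[0]/q[2]*c['fx']+c['cx'],q[1]/q[2]*c['fy']+c['cy']
E
python3 - <<'E'
from h import *
for n in('top','side'):
    c=cam(n,n+'0'); W=cloud(c); np.savez(''+n+'0.npz',W=W)
    print(n,c['position'],c['orientation'],c['fx'],c['cx'],c['cy'])
    for k in 'rack core1 collar trough dish counter cover_fin spool board driver flux gluegun marker'.split():
        for r in regions_of(k,n)[:6]:
            m=r['pixels']; w=W[m]; w=w[~np.isnan(w[:,0])]
            v,u=np.nonzero(m)
            if len(w) : print(k,round(r['score'],2),'px',int(u.mean()),int(v.mean()),len(u),'med',np.median(w,0).round(),'lo',np.percentile(w,2,0).round(),'hi',np.percentile(w,98,0).round())
print(state())
E
```

```text
pics
top [ 325.5410515   -39.54474891 1088.44767734] [-2.99531853 -0.00955389 -1.57825633] 393.85642274256935 323.38742451042174 195.54656080888998
rack 0.74 px 220 138 1887 med [628. 238.  16.] lo [586.  -8.   1.] hi [693. 319. 169.]
rack 0.29 px 306 117 81 med [658. -10. 158.] lo [644. -16. 139.] hi [677.  -3. 162.]
core1 0.57 px 226 125 242 med [639. 189. 155.] lo [625. 173.  10.] hi [675. 241. 159.]
core1 0.55 px 287 120 192 med [651.  39. 155.] lo [640.  24.  95.] hi [675.  51. 159.]
core1 0.49 px 241 123 198 med [642. 151. 155.] lo [629. 137. 134.] hi [662. 166. 158.]
core1 0.49 px 473 239 1701 med [ 350. -455.   33.] lo [ 271. -501.    1.] hi [ 456. -375.   39.]
core1 0.45 px 406 150 3599 med [ 595. -273.   65.] lo [ 535. -371.   21.] hi [ 663. -178.   76.]
collar 0.68 px 306 116 49 med [658. -10. 158.] lo [645. -13. 146.] hi [677.  -6. 162.]
collar 0.64 px 472 239 1628 med [ 350. -454.   34.] lo [ 272. -500.    2.] hi [ 456. -375.   39.]
collar 0.57 px 219 139 1840 med [628. 239.  16.] lo [586.   2.   3.] hi [673. 319. 169.]
trough 0.69 px 246 213 1857 med [435. 159.  11.] lo
[... 2977 characters left out ...]
. 149. 149.] lo [627. 137. 122.] hi [664. 169. 156.]
{'t': 1.4, 'joints': array([ 1.12039034e+00,  4.90911429e-01,  1.55887755e+00, -1.19542032e-05,
        1.09173286e+00, -1.05602737e-01]), 'qvel': array([ 0.00091071,  0.00125708,  0.00011401, -0.00029045,  0.00061803,
       -0.00118169]), 'tau': array([-8.04975662e-04, -6.12475061e+01, -2.58430374e+01,  6.92704855e-02,
        4.45846457e-02, -6.82646532e-05]), 'eef_pos': array([211.24873041, 588.23759737, 214.66158109]), 'tcp_rot': array([ 3.14157464e+00, -6.92989803e-05,  1.22599859e+00]), 'ft_force': array([ 0.65572325,  0.29039252, -0.44594029]), 'moment': array([ 0.00026811, -0.01882337, -0.01449421]), 'opening': 1.0010561562854086}
```

```bash
python3 - <<'E'
import cv2,numpy as np
a=cv2.imread('pics/top0.png');b=cv2.imread('pics/side0.png')
x=cv2.resize(a[60:340,140:540],(800,560),interpolation=3); cv2.imwrite('pics/v1.png',x)
y=cv2.resize(b[110:260,180:430],(800,480),interpolation=3); cv2.imwrite('pics/v2.png',y)
W=np.load('top0.npz')['W']
# bar axis: points z 138..165
m=(W[...,2]>142)&(W[...,2]<165)&(W[...,0]>600)&(W[...,0]<700)&(W[...,1]<260)
p=W[m]
bar=p[(p[:,2]<150)]; 
k=np.polyfit(bar[:,1],bar[:,0],1);print('bar x=',k,len(bar))
k2=np.polyfit(p[:,1],p[:,0],1);print('all',k2)
d=np.array([k2[0],1]);d/=np.linalg.norm(d)
s=p[:,1]
for lo in range(-30,260,5):
    q=p[(s>=lo)&(s<lo+5)]
    if len(q):print(lo,len(q),q[:,0].min().round(),q[:,0].max().round(),np.median(q[:,2]).round())
E
```

```text
bar x= [1.17711319e-02 6.48082658e+02] 459
all [1.14017895e-02 6.47528664e+02]
-30 10 660.0 671.0 147.0
-25 10 659.0 671.0 146.0
-20 17 645.0 668.0 151.0
-15 32 644.0 682.0 158.0
-10 32 643.0 682.0 157.0
-5 18 653.0 682.0 156.0
0 10 657.0 668.0 146.0
5 9 656.0 665.0 145.0
10 9 655.0 666.0 146.0
15 10 654.0 665.0 147.0
20 15 642.0 665.0 147.0
25 31 642.0 677.0 155.0
30 32 641.0 678.0 156.0
35 30 641.0 674.0 156.0
40 31 641.0 676.0 156.0
45 32 640.0 675.0 155.0
50 27 640.0 675.0 155.0
55 8 652.0 660.0 147.0
60 8 650.0 660.0 146.0
65 9 651.0 660.0 147.0
70 10 650.0 660.0 146.0
75 9 650.0 660.0 146.0
80 9 648.0 658.0 147.0
85 10 648.0 657.0 145.0
90 9 649.0 659.0 146.0
95 9 648.0 658.0 146.0
100 9 647.0 658.0 146.0
105 9 645.0 655.0 147.0
110 9 646.0 656.0 146.0
115 9 645.0 655.0 147.0
120 9 645.0 656.0 145.0
125 9 645.0 656.0 146.0
130 8 645.0 652.0 146.0
135 30 630.0 664.0 153.0
140 33 630.0 664.0 156.0
145 31 630.0 666.0 155.0
150 32 629.0 665.0 155.0
155 31 629.0 664.0 156.0
160 31 629.0 662.0 155.0
165 12 635.0 662.0 155.0
170 21 627.0 651.0 147.0
175 35 627.0 662.0 154.0
180 33 626.0 664.0 155.0
185 31 626.0 660.0 156.0
190 31 625.0 661.0 155.0
195 35 625.0 660.0 155.0
200 28 625.0 660.0 155.0
205 6 636.0 646.0 145.0
210 12 636.0 645.0 147.0
215 9 627.0 645.0 146.0
220 25 627.0 653.0 148.0
225 29 625.0 653.0 154.0
230 8 623.0 634.0 158.0
235 7 624.0 649.0 156.0
240 4 623.0 624.0 154.0
245 9 622.0 642.0 159.0
250 9 622.0 639.0 157.0
```

View pics/v1.png

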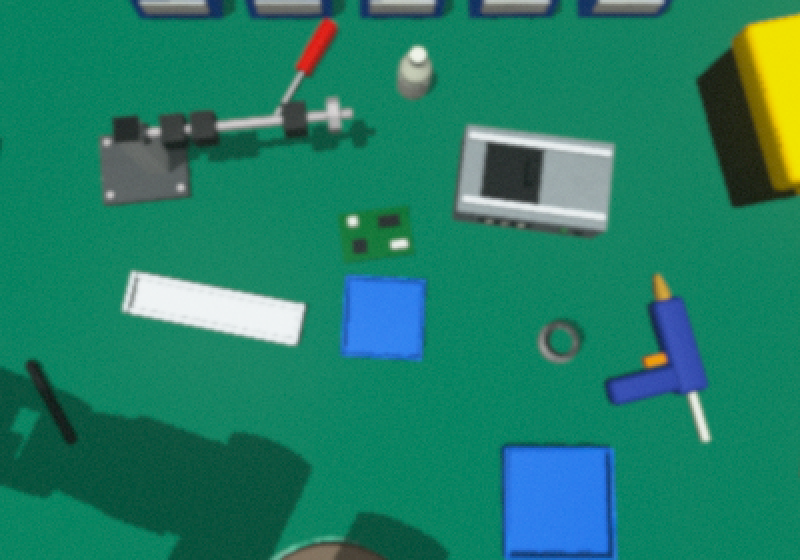

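View pics/v2.png

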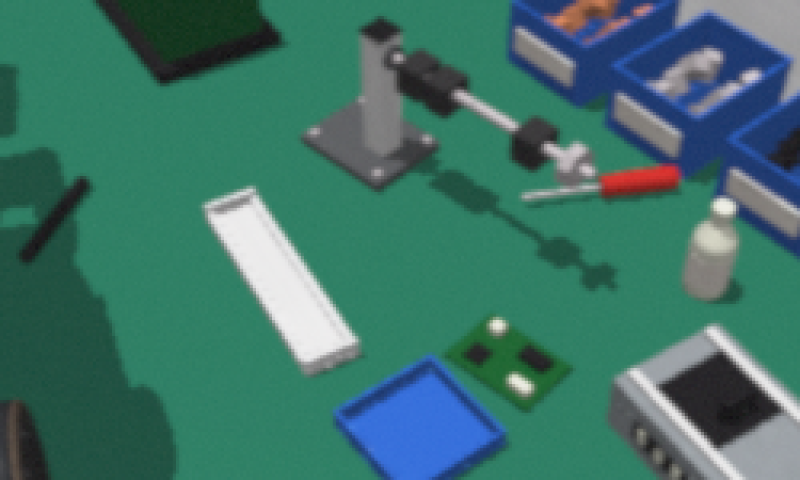

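v1 (top, 2×): collar at (333,112), three cores at (294,119), (203,127) and (174,131), post top at (126,128). Trough at (214,307), counter at (535,180) with its black cover at (512,172). v2 (side crop) confirms three cores and the collar at (573,163), the outermost part on the bar.

Look-alikes:
- **Collar:** octagon on the bar at top px (306,116), chosen. The spool ring at (419,230) is not on the bar.
- **Dish:** small one at (331,218), chosen. The large one at (418,311) is not it.
- **Cores:** the post cap at (203,124) is dark too, but belongs to the rack.

```bash
cat >> h.py <<'E'
from scipy.optimize import least_squares
def rect(W,m):
    p=W[m]; p=p[~np.isnan(p[:,0])]
    (c,s,a)=cv2.minAreaRect(p[:,:2].astype(np.float32)); return np.round(c,1),np.round(s),round(a,1)
def seg(name,cam_,W,near,r=60):
    best=None
    for g in regions_of(name,cam_):
        p=W[g['pixels']];p=p[~np.isnan(p[:,0])]
        if len(p) and np.linalg.norm((p[:,:2].min(0)+p[:,:2].max(0))/2-near)<r and best is None: best=g['pixels']
    return best
E
python3 - <<'E'
from h import *
for n in('top','side'):
    W=np.load(n+'0.npz')['W']; X,Y,Z=W[...,0],W[...,1],W[...,2]
    L=664-(Y+20)*.103
    m=(abs(X-L)<9)&(Z>137)&(Z<150)&(((Y>-3)&(Y<18))|((Y>58)&(Y<130)))
    p=W[m]
    f=lambda q:np.hypot((p[:,0]-q[0]-q[1]*(p[:,1]-60))*.995,p[:,2]-140-q[2])-6
    s=least_squares(f,[655,-.103,0],loss='soft_l1');print(n,'bar x at y=60, slope, dz',s.x.round(4),len(p),abs(s.fun).mean().round(2))
    for nm,lo,hi in(('collar',-25,0),('c1',20,57),('c2',133,168),('c3',170,207)):
        m=(abs(X-L)<25)&(Z>151)&(Z<165)&(Y>lo)&(Y<hi); print(nm,rect(W,m))
    m=(abs(X-L)<9)&(Z>137)&(Z<150)&(Y<-18)&(Y>-60); print('tip ymin',Y[m].min() if m.any() else None)
    # trough: things above bench in the area
    m=(X>375)&(X<490)&(Y>25)&(Y<290)&(Z>4)&(Z<30); print('trough',rect(W,m))
    m=(X>355)&(X<482)&(Y>-135)&(Y<-8)&(Z>12)&(Z<30); print('dish',rect(W,m))
    m=(X>520)&(X<680)&(Y>-390)&(Y<-160)&(Z>55)&(Z<80); print('counter',rect(W,m))
    m=(X>520)&(X<680)&(Y>-390)&(Y<-160)&(Z>85)&(Z<100); print('fin',rect(W,m),m.sum(),W[m].mean(0).round(1))
E
```

```text
top bar x at y=60, slope, dz [ 6.570689e+02 -9.820000e-02  1.554500e+00] 171 1.13
collar (array([663.8,  -8.9]), array([34., 14.]), 6.1)
c1 (array([658.6,  39.6]), array([37., 30.]), 5.3)
c2 (array([647.2, 152.7]), array([36., 30.]), 6.5)
c3 (array([644.3, 189.1]), array([37., 30.]), 5.1)
tip ymin -30.221210537417075
trough (array([431.3, 157.7]), array([265., 113.]), 89.6)
dish (array([420.7, -72.1]), array([110., 110.]), 86.3)
counter (array([ 603.5, -277.4]), array([201., 122.]), 82.1)
fin (array([ 604.9, -264.7]), array([10., 37.]), 82.4) 62 [ 604.3 -263.9   94.3]
side bar x at y=60, slope, dz [ 6.566227e+02 -8.680000e-02 -3.733000e-01] 79 1.4
collar (array([658.8,  -8.7]), array([28., 15.]), 10.4)
c1 (array([656.4,  40.6]), array([38., 30.]), 4.8)
c2 (array([645.9, 152.1]), array([38., 28.]), 3.8)
c3 (array([640.9, 188. ]), array([37., 33.]), 0.7)
tip ymin -29.701441487552415
trough (array([437.9, 159.3]), array([246.,  85.]), 83.6)
dish (array([419.2, -69.8]), array([114., 111.]), 86.3)
counter (array([ 602. , -275.6]), array([201., 124.]), 82.3)
fin (array([ 603.3, -263.2]), array([12., 36.]), 84.1) 55 [ 602.7 -264.1   92.3]
```

```bash
python3 -m inch '[[0,0,-6.5,22,-30,0,1],[0,0,-6.5,22,-30,0,1],[0,0,-6.5,22,-30,0,1],[0,0,-6.5,22,-30,0,1],[0,0,-6.5,22,-30,0,1],[0,0,-6.5,22,-30,0,1],[0,0,-6.5,22,-30,0,1],[0,0,-6.5,22,-30,0,1],[0,0,-6.5,22,-30,0,1],[0,0,-6.1,22,-30,0,1]]'
python3 -m inch '[[0,0,0,23,-30,0,1],[0,0,0,23,-30,0,1],[0,0,0,23,-30,0,1],[0,0,0,23,-30,0,1],[0,0,0,23,-30,0,1],[0,0,0,23,-30,0,1],[0,0,0,23,-30,0,1],[0,0,0,23,-30,0,1],[0,0,0,23,-30,0,1],[0,0,0,23,-27,0,1]]'
python3 -m inch '[[0,0,0,0,0,0,1],[0,0,0,0,0,0,1]]'
```

```text
t: 2.4
eef_pos: [432.0, 286.9, 214.8]
tcp_rot: [-3.141, -0.0, 0.094]
ft_force: [0.0, -0.5, -0.3]
opening: 0.998
t: 3.4
eef_pos: [662.0, -10.4, 214.7]
tcp_rot: [3.142, -0.0, 0.098]
ft_force: [0.1, 1.2, -0.7]
opening: 1.003
t: 3.6
eef_pos: [661.1, -9.2, 214.1]
tcp_rot: [-3.141, 0.001, 0.097]
ft_force: [0.4, 1.0, 0.0]
opening: 0.999
```

```bash
python3 -m inch '[[0,0,0,2,0,-15,1],[0,0,0,0,0,-15,1],[0,0,0,0,0,-15,1],[0,0,0,0,0,-15,1],[0,0,0,0,0,-15,1],[0,0,0,0,0,-10,1],[0,0,0,0,0,-10,1],[0,0,0,0,0,0,1]]'
python3 -m inch '[[0,0,0,0,0,0,-1],[0,0,0,0,0,0,-1],[0,0,0,0,0,0,-1],[0,0,0,0,0,0,-1],[0,0,0,0,0,0,-1],[0,0,0,0,0,0,-1],[0,0,0,0,0,0,-1],[0,0,0,0,0,0,-1]]'
```

```text
t: 4.4
eef_pos: [662.7, -8.5, 118.2]
tcp_rot: [-3.141, 0.002, 0.099]
ft_force: [-0.3, 0.2, 0.4]
opening: 0.997
t: 5.2
eef_pos: [663.2, -8.8, 119.7]
tcp_rot: [3.142, -0.0, 0.099]
ft_force: [-0.3, -1.3, 0.2]
opening: 0.41
```

```bash
python3 -m inch '[[0,0,0,0,0,2,-1],[0,0,0,1,-10,0,-1],[0,0,0,1,-10,0,-1],[0,0,0,1,-10,0,-1],[0,0,0,1,-10,0,-1],[0,0,0,1,-10,0,-1],[0,0,0,1,-10,0,-1],[0,0,0,0,0,0,-1]]'
```

```text
t: 6.0
eef_pos: [669.3, -70.3, 121.6]
tcp_rot: [3.141, -0.0, 0.097]
ft_force: [-0.4, -0.5, -0.6]
opening: 0.416
```

```bash
python3 -m inch '[[0,0,0,-20,0,0,-1],[0,0,0,-25,0,0,-1],[0,0,0,-25,0,0,-1],[0,0,0,-25,0,0,-1],[0,0,0,-25,0,0,-1],[0,0,0,-25,0,0,-1],[0,0,0,-25,0,0,-1],[0,0,0,-25,0,0,-1],[0,0,0,-25,0,0,-1],[0,0,0,-20,0,0,-1]]'
python3 - <<'E'
from h import *
for n in('top','side'):
    c=cam(n,n+'1');W=cloud(c);X,Y,Z=W[...,0],W[...,1],W[...,2]
    m=(X>345)&(X<490)&(Y>-145)&(Y<5)&(Z>12)&(Z<24); print(rect(W,m),m.sum())
    s=seg('dish',n,W,[420,-72]); print(None if s is None else rect(W,s))
E
```

```text
t: 7.0
eef_pos: [428.0, -68.4, 121.8]
tcp_rot: [-3.142, -0.0, 0.099]
ft_force: [0.0, -0.2, -1.2]
opening: 0.417
(array([0., 0.]), array([0., 0.]), 0.0) 0
None
(array([418.7, -70.4]), array([113., 111.]), 86.8) 345
(array([418.4, -62.1]), array([129., 113.]), 86.6)
```

```bash
python3 -m inch '[[0,0,0,-8,-2,-15,-1],[0,0,0,0,0,-20,-1],[0,0,0,0,0,-20,-1],[0,0,0,0,0,-20,-1],[0,0,0,0,0,-15,-1],[0,0,0,0,0,-10,-1],[0,0,0,0,0,-8,-1],[0,0,0,0,0,-4,-1],[0,0,0,0,0,0,-1],[0,0,0,0,0,0,-1]]'
```

```text
t: 8.2
eef_pos: [421.5, -70.8, 10.0]
tcp_rot: [3.141, -0.001, 0.098]
ft_force: [0.1, -0.3, -0.3]
opening: 0.414
```

```bash
python3 -m inch '[[0,0,0,0,0,-2,-1],[0,0,0,0,0,0,0.16],[0,0,0,0,0,0,0.16],[0,0,0,0,0,0,0.16],[0,0,0,0,0,0,0.16],[0,0,0,0,0,0,0.16]]'
python3 -m inch '[[0,0,0,0,0,10,0.16],[0,0,0,0,0,20,0.16],[0,0,0,0,0,30,0.16],[0,0,0,0,0,40,0.16],[0,0,0,0,0,40,0.16],[0,0,0,0,0,40,0.16],[0,0,0,25,12,0,0.5],[0,0,0,25,12,0,0.5],[0,0,0,25,12,0,0.5],[0,0,0,25,12,0,0.5]]'
python3 -m inch '[[0,0,0,25,12,0,0.5],[0,0,0,25,12,0,0.5],[0,0,0,25,12,0,0.5],[0,0,0,25,12,0,0.5],[0,0,0,25,12,0,0.5],[0,0,0,0,0,0,0.5],[0,0,0,0,0,0,0.5]]'
python3 - <<'E'
from h import *
for n in('top','side'):
    c=cam(n,n+'2');W=cloud(c);X,Y,Z=W[...,0],W[...,1],W[...,2]
    m=(X>360)&(X<480)&(Y>-130)&(Y<-12)&(Z>26)&(Z<60); print(rect(W,m),m.sum())
    L=664-(Y+20)*.1
    for nm,lo,hi in(('c1',20,57),('c2',133,168),('c3',170,207)):
        m=(abs(X-L)<25)&(Z>151)&(Z<165)&(Y>lo)&(Y<hi); print(nm,rect(W,m))
    s=seg('trough',n,W,[435,159])
    if s is not None: print('trough',rect(W,s&(Z>5)&(Z<28)))
    s=seg('collar',n,W,[420,-70]); print('collar',None if s is None else (rect(W,s),np.nanmax(Z[s])))
E
```

```text
t: 8.8
eef_pos: [421.3, -70.8, 7.7]
tcp_rot: [3.142, -0.0, 0.099]
ft_force: [-0.7, 0.9, 0.2]
opening: 0.58
t: 9.8
eef_pos: [521.9, -22.1, 188.7]
tcp_rot: [3.141, -0.001, 0.098]
ft_force: [-0.1, -0.6, 0.6]
opening: 0.748
t: 10.5
eef_pos: [645.7, 37.4, 187.8]
tcp_rot: [-3.142, 0.001, 0.099]
ft_force: [-0.5, -0.5, -0.9]
opening: 0.749
(array([420.4, -71.7]), array([108., 108.]), 85.5) 114
c1 (array([0., 0.]), array([0., 0.]), 0.0)
c2 (array([0., 0.]), array([0., 0.]), 0.0)
c3 (array([0., 0.]), array([0., 0.]), 0.0)
collar None
(array([422.2, -87.3]), array([81., 55.]), 14.8) 90
c1 (array([657.1,  40.4]), array([40., 28.]), 8.6)
c2 (array([644.8, 153.1]), array([37., 31.]), 7.8)
c3 (array([641.6, 189.4]), array([34., 39.]), 83.2)
trough (array([433.2, 158.1]), array([241.,  57.]), 78.6)
collar ((array([416.8, -70.7]), array([35., 14.]), 4.9), np.float64(46.61128027740415))
```

```bash
python3 -m inch '[[0,0,0,12.5,2.5,0,0.5],[0,0,0,0,0,-10,0.5],[0,0,0,0,0,-15,0.5],[0,0,0,0,0,-15,0.5],[0,0,0,0,0,-12,0.5],[0,0,0,0,0,-7,0.5],[0,0,0,0,0,0,0.5]]'
python3 -m inch '[[0,0,0,0,0,0,-1],[0,0,0,0,0,0,-1],[0,0,0,0,0,0,-1],[0,0,0,0,0,0,-1],[0,0,0,0,0,0,-1],[0,0,0,0,0,0,-1]]'
```

```text
t: 11.5
eef_pos: [658.2, 39.7, 127.6]
tcp_rot: [-3.141, 0.002, 0.098]
ft_force: [0.8, 0.1, -0.4]
opening: 0.75
t: 12.1
eef_pos: [658.8, 39.7, 128.9]
tcp_rot: [3.142, -0.0, 0.098]
ft_force: [-0.1, 0.7, 1.5]
opening: 0.379
```

```bash
python3 -m inch '[[0,0,0,0,0,2,-1],[0,0,0,0,0,2,-1],[0,0,0,1.2,-12,0,-1],[0,0,0,1.2,-12,0,-1],[0,0,0,1.2,-12,0,-1],[0,0,0,1.2,-12,0,-1],[0,0,0,1.2,-12,0,-1],[0,0,0,1.2,-12,0,-1],[0,0,0,1.2,-12,0,-1],[0,0,0,1.2,-12,0,-1]]'
python3 -m inch '[[0,0,0,1,-10,0,-1],[0,0,0,0,0,0,-1]]'
python3 - <<'E'
from h import *
for n in('top','side'):
    c=cam(n,n+'3');W=cloud(c);X,Y,Z=W[...,0],W[...,1],W[...,2]
    s=seg('trough',n,W,[435,159])
    if s is not None:
      for f in (s&(Z>5)&(Z<28), s&(Z>-10)):
        p=W[f];print('trough',rect(W,f),cv2.fitLine(p[:,:2].astype(np.float32),2,0,.01,.01).ravel().round(3))
E
```

```text
t: 13.1
eef_pos: [668.4, -57.3, 132.7]
tcp_rot: [3.142, -0.0, 0.098]
ft_force: [-0.1, 0.3, -0.7]
opening: 0.375
t: 13.3
eef_pos: [669.4, -67.7, 132.6]
tcp_rot: [3.141, -0.0, 0.097]
ft_force: [0.1, 1.0, -1.4]
opening: 0.376
trough (array([433.2, 160.2]), array([245.,  58.]), 78.3) [2.00000e-01 9.80000e-01 4.32389e+02 1.55655e+02]
trough (array([438.2, 171.5]), array([268.,  65.]), 77.6) [2.09000e-01 9.78000e-01 4.32614e+02 1.56811e+02]
```

```bash
cat >> h.py <<'E'
def trough():
    for n in('top','side'):
        c=cam(n);W=cloud(c);X,Y,Z=W[...,0],W[...,1],W[...,2]
        m=(X>355)&(X<510)&(Y>10)&(Y<310)&(Z>10.5)&(Z<19)
        k=cv2.connectedComponents(cv2.morphologyEx(m.astype(np.uint8),cv2.MORPH_CLOSE,np.ones((9,9))))[1]
        l=np.bincount(k[m]).argmax(); print(n,rect(W,m&(k==l)),(m&(k==l)).sum())
E
python3 -c "
from h import *
trough()"
```

```text
Traceback (most recent call last):
  File "h.py", line 33, in trough
    l=np.bincount(k[m]).argmax(); print(n,rect(W,m&(k==l)),(m&(k==l)).sum())
ValueError: attempt to get argmax of an empty sequence
```

```bash
sed -i 's/        k=cv2.conn/        if m.sum()<50: print(n,"hidden"); continue\n        k=cv2.conn/' h.py
python3 -c "
from h import *
trough()"
```

```text
top hidden
side (array([433.1, 160.1]), array([245.,  58.]), 78.6) 376
```

```bash
python3 -m inch '[[0,0,0,-20,0,0,-1],[0,0,0,-30,0,0,-1],[0,0,0,-30,0,0,-1],[0,0,-2,-25,15,0,-1],[0,0,-2.2,-25,25,0,-1],[0,0,-2.2,-25,25,0,-1],[0,0,-2.2,-25,25,0,-1],[0,0,-2.2,-25,25,0,-1],[0,0,-2.2,-20,25,0,-1],[0,0,-2.2,-15,18,-10,-1]]'
python3 -m inch '[[0,0,-2,-7,10,-20,-1],[0,0,0,0,0,-20,-1],[0,0,0,0,0,-20,-1],[0,0,0,0,0,-10,-1],[0,0,0,0,0,0,-1],[0,0,0,0,0,0,-1]]'
```

```text
t: 14.65
eef_pos: [428.5, 93.1, 123.6]
tcp_rot: [-3.141, -0.002, -0.167]
ft_force: [0.9, 0.8, -1.7]
opening: 0.374
t: 15.25
eef_pos: [422.6, 101.8, 53.1]
tcp_rot: [-3.142, -0.0, -0.202]
ft_force: [0.9, -0.9, -1.0]
opening: 0.379
```

```bash
python3 -c "
from h import *
trough()
c=cam('side','s4'); W=cloud(c)
cv2.imwrite('pics/v3.png',cv2.resize(cv2.imread('pics/s4.png')[120:270,200:400],(800,600),interpolation=3))
m=(abs(W[...,0]-428)<40)&(abs(W[...,1]-95)<40)&(W[...,2]>44)&(W[...,2]<52)
print(rect(W,m),m.sum())"
```

```text
top (array([413. ,  51.3]), array([23., 56.]), 79.2) 67
side (array([426.7, 129.9]), array([183.,  57.]), 79.3) 195
(array([420.7,  97.3]), array([19., 34.]), 74.8) 37
```

View pics/v3.png

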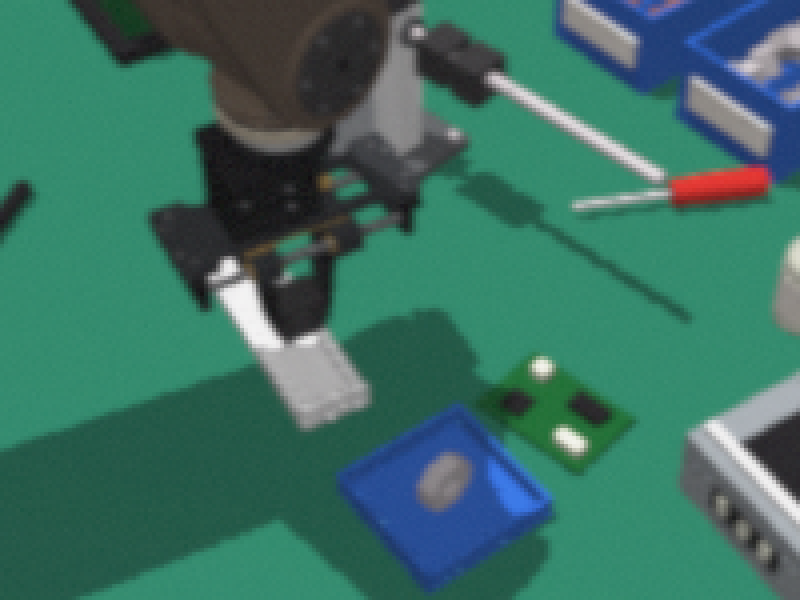

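v3 shows the collar in the dish at (445,480), and core 1 held over the trough at (300,305). The top camera's view of the trough end puts the middle line within 1 mm of the tool.

```bash
python3 -m inch '[[0,0,0,0,0,-10,-1],[0,0,0,0,0,-8,-1],[0,0,0,0,0,-6,-1],[0,0,0,0,0,-4,-1],[0,0,0,0,0,-3,-1],[0,0,0,0,0,-2,-1],[0,0,0,0,0,0,-1],[0,0,0,0,0,0,-1]]'
```

```text
t: 16.2
eef_pos: [422.4, 101.7, 19.7]
tcp_rot: [-3.142, -0.0, -0.202]
ft_force: [-0.3, -0.3, -0.3]
opening: 0.38
```

```bash
python3 -m inch '[[0,0,0,0,0,-0.7,-1],[0,0,0,0,0,0,0.1],[0,0,0,0,0,0,0.1],[0,0,0,0,0,0,0.1],[0,0,0,0,0,0,0.1]]'
python3 -m inch '[[0,0,0,0,0,10,0.1],[0,0,0,0,0,20,0.1],[0,0,0,0,0,30,0.1],[0,0,0,0,0,40,0.1],[0,0,0,0,0,40,0.1],[0,0,2,15,4,30,0.5],[0,0,2,25,6,0,0.5],[0,0,2,25,6,0,0.5],[0,0,2,25,6,0,0.5],[0,0,2,25,6,0,0.5]]'
python3 -m inch '[[0,0,2,25,6,0,0.5],[0,0,2,25,6,0,0.5],[0,0,2,25,6,0,0.5],[0,0,1.2,25,5,0,0.5],[0,0,0,9,0,0,0.5],[0,0,0,0,0,0,0.5],[0,0,0,0,0,0,0.5]]'
python3 - <<'E'
from h import *
trough()
for n in('top','side'):
    c=cam(n);W=cloud(c);X,Y,Z=W[...,0],W[...,1],W[...,2]
    m=(abs(X-422)<40)&(abs(Y-102)<40)&(Z>36)&(Z<52);print('core',rect(W,m),np.median(Z[m]))
    L=664-(Y+20)*.1
    m=(abs(X-L)<25)&(Z>151)&(Z<163)&(Y>130)&(Y<168); print('c2',rect(W,m))
E
```

```text
t: 16.7
eef_pos: [422.4, 101.7, 19.0]
tcp_rot: [-3.142, -0.0, -0.202]
ft_force: [0.0, -0.7, 1.0]
opening: 0.549
t: 17.7
eef_pos: [538.0, 130.0, 189.9]
tcp_rot: [-3.142, -0.001, -0.026]
ft_force: [-0.2, -0.2, -0.3]
opening: 0.747
t: 18.4
eef_pos: [645.4, 152.5, 189.1]
tcp_rot: [3.142, 0.001, 0.098]
ft_force: [-0.0, 1.0, 0.1]
opening: 0.749
top (array([423.7, 103. ]), array([128.,  56.]), 78.6) 377
side (array([433.5, 161.4]), array([246.,  57.]), 78.6) 389
core (array([423.5, 101.4]), array([30., 36.]), 78.5) 45.325818479998816
c2 (array([0., 0.]), array([0., 0.]), 0.0)
core (array([421.9, 104.2]), array([32., 36.]), 79.0) 42.810845625485285
c2 (array([644.9, 152.8]), array([36., 28.]), 2.5)
```

```bash
python3 -m inch '[[0,0,0,1.8,0,0,0.5],[0,0,0,0,0,-10,0.5],[0,0,0,0,0,-15,0.5],[0,0,0,0,0,-15,0.5],[0,0,0,0,0,-13,0.5],[0,0,0,0,0,-7,0.5],[0,0,0,0,0,0,0.5],[0,0,0,0,0,0,0.5]]'
python3 -m inch '[[0,0,0,0,0,0,-1],[0,0,0,0,0,0,-1],[0,0,0,0,0,0,-1],[0,0,0,0,0,0,-1],[0,0,0,0,0,0,-1],[0,0,0,0,0,0,-1]]'
```

```text
t: 19.4
eef_pos: [648.4, 152.8, 129.1]
tcp_rot: [-3.142, -0.0, 0.099]
ft_force: [0.1, -0.6, 0.6]
opening: 0.748
t: 20.0
eef_pos: [648.1, 152.7, 129.1]
tcp_rot: [3.142, -0.0, 0.099]
ft_force: [0.4, 0.1, 0.9]
opening: 0.375
```

```bash
python3 -m inch '[[0,0,0,0,0,2,-1],[0,0,0,0,0,2,-1],[0,0,0,0.9,-10,0,-1],[0,0,0,1.4,-15,0,-1],[0,0,0,1.4,-15,0,-1],[0,0,0,1.4,-15,0,-1],[0,0,0,1.4,-15,0,-1],[0,0,0,1.4,-15,0,-1],[0,0,0,1.4,-15,0,-1]]'
python3 -m inch '[[0,0,0,1.4,-15,0,-1],[0,0,0,1.4,-15,0,-1],[0,0,0,1.4,-15,0,-1],[0,0,0,1.4,-15,0,-1],[0,0,0,1.4,-15,0,-1],[0,0,0,1.4,-15,0,-1],[0,0,0,1.4,-15,0,-1],[0,0,0,1.4,-15,0,-1],[0,0,0,0,0,0,-1]]'
python3 - <<'E'
from h import *
trough()
c=cam('side');W=cloud(c);e=state()['eef_pos'];print(proj(c,e))
m=np.linalg.norm(W[...,:2]-e[:2],axis=-1)<26; m&=(W[...,2]>105)&(W[...,2]<150); p=W[m];print(len(p),p.min(0).round(),p.max(0).round())
E
```

```text
t: 20.9
eef_pos: [657.5, 51.2, 132.9]
tcp_rot: [-3.142, -0.0, 0.098]
ft_force: [0.8, -0.1, -0.9]
opening: 0.375
t: 21.8
eef_pos: [668.8, -69.3, 132.9]
tcp_rot: [3.141, -0.0, 0.097]
ft_force: [0.3, -1.6, -0.9]
opening: 0.377
top hidden
side (array([433. , 159.3]), array([244.,  57.]), 78.7) 386
(np.float64(374.62351390546485), np.float64(172.59243772042072))
85 [643. -82. 120.] [691. -52. 150.]
```

```bash
python3 -m inch '[[0,0,0,-20,0,0,-1],[0,0,0,-30,0,0,-1],[0,0,0,-30,0,0,-1],[0,0,-2,-25,20,0,-1],[0,0,-2.2,-25,30,0,-1],[0,0,-2.2,-25,30,0,-1],[0,0,-2.2,-20,30,0,-1],[0,0,-2.2,-20,30,0,-1],[0,0,-2.2,-20,30,0,-1],[0,0,-2.2,-15,30,-10,-1]]'
python3 -m inch '[[0,0,-2,-4.5,20,-10,-1],[0,0,0,0,10,-20,-1],[0,0,0,0,0,-20,-1],[0,0,0,0,0,-20,-1],[0,0,0,0,0,0,-1],[0,0,0,0,0,0,-1]]'
python3 -c "
from h import *
trough()"
```

```text
t: 22.95
eef_pos: [437.7, 134.4, 123.9]
tcp_rot: [-3.141, -0.002, -0.168]
ft_force: [1.3, -0.6, -1.0]
opening: 0.376
t: 23.55
eef_pos: [434.0, 163.1, 53.3]
tcp_rot: [3.141, 0.0, -0.201]
ft_force: [0.6, 0.3, -0.9]
opening: 0.376
top (array([421.7,  92.8]), array([107.,  56.]), 78.6) 320
side (array([432.2, 157.3]), array([240.,  56.]), 79.1) 298
```

```bash
python3 -m inch '[[0,0,0,1,0,-10,-1],[0,0,0,0,0,-8,-1],[0,0,0,0,0,-6,-1],[0,0,0,0,0,-4,-1],[0,0,0,0,0,-3,-1],[0,0,0,0,0,-2,-1],[0,0,0,0,0,-1,-1],[0,0,0,0,0,0,-1],[0,0,0,0,0,0,-1]]'
```

```text
t: 24.55
eef_pos: [435.2, 162.7, 19.1]
tcp_rot: [-3.141, -0.0, -0.202]
ft_force: [0.4, -0.2, -0.1]
opening: 0.376
```

```bash
python3 -m inch '[[0,0,0,0,0,0,0.1],[0,0,0,0,0,0,0.1],[0,0,0,0,0,0,0.1],[0,0,0,0,0,0,0.1]]'
python3 -m inch '[[0,0,0,0,0,10,0.1],[0,0,0,0,0,20,0.1],[0,0,0,0,0,30,0.1],[0,0,0,0,0,40,0.1],[0,0,0,0,0,40,0.1],[0,0,2,10,3,30,0.5],[0,0,2,25,3,0,0.5],[0,0,2,25,3,0,0.5],[0,0,2,25,3,0,0.5],[0,0,2,25,3,0,0.5]]'
python3 -m inch '[[0,0,2,25,3,0,0.5],[0,0,2,25,3,0,0.5],[0,0,2,25,3,0,0.5],[0,0,1.2,20,2.5,0,0.5],[0,0,0,3.5,0,0,0.5],[0,0,0,0,0,0,0.5],[0,0,0,0,0,0,0.5]]'
python3 - <<'E'
from h import *
trough()
for n in('top','side'):
    c=cam(n);W=cloud(c);X,Y,Z=W[...,0],W[...,1],W[...,2]
    m=(abs(X-436)<30)&(abs(Y-163)<30)&(Z>36)&(Z<52);print('core',rect(W,m),np.median(Z[m]) if m.any() else '')
    L=664-(Y+20)*.1
    m=(abs(X-L)<25)&(Z>151)&(Z<163)&(Y>165)&(Y<212); print('c3',rect(W,m))
E
```

```text
t: 24.95
eef_pos: [435.2, 162.7, 19.0]
tcp_rot: [-3.142, -0.0, -0.202]
ft_force: [0.4, -0.9, -1.0]
opening: 0.55
t: 25.95
eef_pos: [545.8, 177.8, 189.9]
tcp_rot: [-3.141, -0.001, -0.026]
ft_force: [-0.9, -0.3, -0.2]
opening: 0.75
t: 26.65
eef_pos: [642.7, 189.2, 189.2]
tcp_rot: [3.142, 0.0, 0.098]
ft_force: [-1.0, 0.1, -0.2]
opening: 0.749
top (array([429.1, 130. ]), array([183.,  56.]), 78.4) 537
side (array([433.7, 161.1]), array([246.,  57.]), 78.5) 407
core (array([436.1, 162.6]), array([31., 36.]), 78.2) 44.95378991346411
c3 (array([646.3, 175.1]), array([35.,  5.]), 14.8)
core (array([434.7, 165. ]), array([32., 35.]), 77.6) 42.637320964785545
c3 (array([641.6, 190.5]), array([37., 29.]), 9.0)
```

```bash
python3 -m inch '[[0,0,0,1,0,0,0.5],[0,0,0,0,0,-10,0.5],[0,0,0,0,0,-15,0.5],[0,0,0,0,0,-15,0.5],[0,0,0,0,0,-13,0.5],[0,0,0,0,0,-7,0.5],[0,0,0,0,0,0,0.5],[0,0,0,0,0,0,0.5]]'
python3 -m inch '[[0,0,0,0,0,0,-1],[0,0,0,0,0,0,-1],[0,0,0,0,0,0,-1],[0,0,0,0,0,0,-1],[0,0,0,0,0,0,-1],[0,0,0,0,0,0,-1]]'
```

```text
t: 27.65
eef_pos: [644.8, 189.3, 129.1]
tcp_rot: [-3.142, -0.0, 0.099]
ft_force: [-0.6, 0.1, -0.3]
opening: 0.751
t: 28.25
eef_pos: [644.6, 189.2, 129.1]
tcp_rot: [-3.142, -0.0, 0.099]
ft_force: [-0.3, -0.1, 1.9]
opening: 0.377
```

```bash
python3 -m inch '[[0,0,0,0,0,2,-1],[0,0,0,0,0,2,-1],[0,0,0,1.4,-15,0,-1],[0,0,0,1.4,-15,0,-1],[0,0,0,1.4,-15,0,-1],[0,0,0,1.4,-15,0,-1],[0,0,0,1.4,-15,0,-1],[0,0,0,1.4,-15,0,-1],[0,0,0,1.4,-15,0,-1],[0,0,0,1.4,-15,0,-1]]'
python3 -m inch '[[0,0,0,1.4,-15,0,-1],[0,0,0,1.4,-15,0,-1],[0,0,0,1.4,-15,0,-1],[0,0,0,1.4,-15,0,-1],[0,0,0,1.4,-15,0,-1],[0,0,0,1.4,-15,0,-1],[0,0,0,1.4,-15,0,-1],[0,0,0,1.4,-15,0,-1],[0,0,0,1.4,-15,0,-1],[0,0,0,0,0,0,-1]]'
python3 - <<'E'
from h import *
trough()
c=cam('side');W=cloud(c);e=state()['eef_pos']
m=np.linalg.norm(W[...,:2]-e[:2],axis=-1)<26; m&=(W[...,2]>105)&(W[...,2]<150); p=W[m];print(len(p),p.min(0).round(),p.max(0).round())
E
```

```text
t: 29.25
eef_pos: [655.9, 67.9, 132.9]
tcp_rot: [3.142, -0.0, 0.098]
ft_force: [1.1, 0.1, -0.8]
opening: 0.377
t: 30.25
eef_pos: [668.6, -67.9, 132.9]
tcp_rot: [3.141, -0.0, 0.097]
ft_force: [0.2, 0.0, -1.8]
opening: 0.378
top hidden
side (array([432.6, 157.6]), array([238.,  57.]), 78.3) 391
82 [643. -82. 123.] [692. -50. 150.]
```

```bash
python3 -m inch '[[0,0,0,-20,0,0,-1],[0,0,0,-30,0,0,-1],[0,0,0,-30,0,0,-1],[0,0,-2,-25,20,0,-1],[0,0,-2.2,-25,35,0,-1],[0,0,-2.2,-25,35,0,-1],[0,0,-2.2,-20,35,0,-1],[0,0,-2.2,-20,35,0,-1],[0,0,-2.2,-15,35,0,-1],[0,0,-2.2,-8,35,-10,-1]]'
python3 -m inch '[[0,0,-2,-3,35,-10,-1],[0,0,0,0,25,-20,-1],[0,0,0,0,0,-20,-1],[0,0,0,0,0,-20,-1],[0,0,0,0,0,0,-1],[0,0,0,0,0,0,-1]]'
python3 -c "
from h import *
trough()"
```

```text
t: 31.4
eef_pos: [449.4, 166.2, 124.0]
tcp_rot: [-3.141, -0.002, -0.167]
ft_force: [0.6, -0.7, -1.3]
opening: 0.375
t: 32.0
eef_pos: [447.3, 224.6, 53.3]
tcp_rot: [3.141, 0.0, -0.201]
ft_force: [-0.1, 0.1, -1.3]
opening: 0.374
top (array([429. , 129.4]), array([182.,  56.]), 78.5) 545
side (array([433.1, 157.9]), array([238.,  57.]), 78.7) 359
```

```bash
python3 -m inch '[[0,0,0,0.8,0,-10,-1],[0,0,0,0,0,-8,-1],[0,0,0,0,0,-6,-1],[0,0,0,0,0,-4,-1],[0,0,0,0,0,-3,-1],[0,0,0,0,0,-2,-1],[0,0,0,0,0,-1,-1],[0,0,0,0,0,0,-1],[0,0,0,0,0,0,-1]]'
```

```text
t: 33.0
eef_pos: [448.3, 224.3, 19.1]
tcp_rot: [-3.141, -0.0, -0.202]
ft_force: [0.3, 0.0, 1.0]
opening: 0.378
```

```bash
python3 -m inch '[[0,0,0,0,0,0,0.1],[0,0,0,0,0,0,0.1],[0,0,0,0,0,0,0.1],[0,0,0,0,0,0,0.1],[0,0,0,0,0,10,0.1],[0,0,0,0,0,20,0.1],[0,0,0,0,0,30,0.1],[0,0,0,0,0,40,0.1],[0,0,0,0,0,40,0.1],[0,0,0,0,0,30,0.1]]'
python3 -m inch '[[0,0,-8,15,-35,0,0],[0,0,-8,15,-35,0,0],[0,0,-8,15,-40,0,0],[0,0,-8,15,-40,0,0],[0,0,-8,15,-40,0,0],[0,0,-8,15,-40,0,0],[0,0,-8,15,-40,0,0],[0,0,-8,15,-40,0,0],[0,0,-8,15,-40,0,0],[0,0,-8,10,-40,0,0]]'
python3 -m inch '[[0,0,-6.1,6,-40,0,0],[0,0,0,0,-40,0,0],[0,0,0,0,-16,0,0],[0,0,0,0,0,0,0],[0,0,0,0,0,0,0]]'
python3 - <<'E'
from h import *
trough()
for n in('top','side'):
    c=cam(n,n+'5');W=cloud(c);X,Y,Z=W[...,0],W[...,1],W[...,2]
    for q in((423,102),(435,163),(448,224)):
        m=(abs(X-q[0])<28)&(abs(Y-q[1])<28)&(Z>36)&(Z<52);print('core',rect(W,m),np.median(Z[m]) if m.any() else '')
    m=(X>520)&(X<680)&(Y>-390)&(Y<-160)&(Z>85)&(Z<100); print('fin',rect(W,m),m.sum())
a=cv2.imread('pics/top5.png')[60:340,140:540];cv2.imwrite('pics/v4.png',cv2.resize(a,(800,560),interpolation=3))
E
```

```text
t: 34.0
eef_pos: [448.3, 224.3, 192.1]
tcp_rot: [-3.14, -0.002, -0.202]
ft_force: [0.4, -0.1, 0.1]
opening: 0.549
t: 35.0
eef_pos: [593.7, -167.5, 189.8]
tcp_rot: [-3.141, -0.0, -1.604]
ft_force: [0.6, -0.1, -0.1]
opening: 0.5
t: 35.5
eef_pos: [599.0, -261.0, 189.2]
tcp_rot: [3.141, 0.0, -1.705]
ft_force: [0.0, -0.8, 0.1]
opening: 0.502
top hidden
side (array([433.1, 160.1]), array([245.,  57.]), 78.8) 405
core (array([0., 0.]), array([0., 0.]), 0.0) 
core (array([0., 0.]), array([0., 0.]), 0.0) 
core (array([0., 0.]), array([0., 0.]), 0.0) 
fin (array([0., 0.]), array([0., 0.]), 0.0) 0
core (array([421.8, 101.6]), array([34., 36.]), 76.1) 42.90896630350363
core (array([434.2, 164.6]), array([32., 36.]), 76.8) 43.23604788532339
core (array([446.9, 226.2]), array([33., 37.]), 80.8) 42.97314720867746
fin (array([ 603.6, -263.7]), array([11., 35.]), 80.9) 58
```

View pics/v4.png

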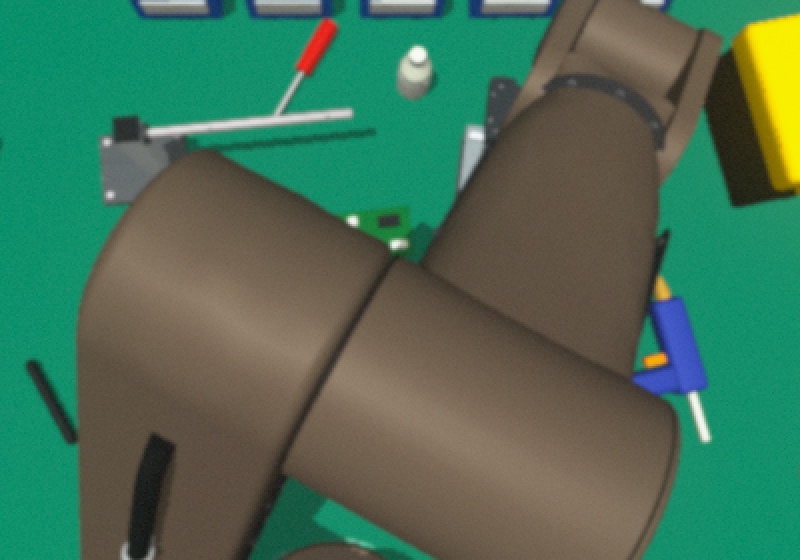

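v4: the bar is empty (145–350, 112–130), and the side camera has all three cores' tops at 43 mm in the trough. Next is the cover.

```bash
python3 -m inch '[[0,0,0,5,-3,-10,0],[0,0,0,0,0,-25,0],[0,0,0,0,0,-25,0],[0,0,0,0,0,-25,0],[0,0,0,0,0,-20,0],[0,0,0,0,0,-10,0],[0,0,0,0,0,0,0],[0,0,0,0,0,0,0]]'
python3 -m inch '[[0,0,0,0,0,0,-1],[0,0,0,0,0,0,-1],[0,0,0,0,0,0,-1],[0,0,0,0,0,0,-1],[0,0,0,0,0,0,-1],[0,0,0,0,0,0,-1],[0,0,0,0,0,0,-1],[0,0,0,0,0,0,-1]]'
```

```text
t: 36.5
eef_pos: [604.7, -264.8, 74.4]
tcp_rot: [-3.141, -0.0, -1.704]
ft_force: [-0.3, 0.5, 0.6]
opening: 0.496
t: 37.3
eef_pos: [604.3, -264.7, 74.1]
tcp_rot: [-3.141, -0.0, -1.705]
ft_force: [0.4, 0.8, 2.6]
opening: 0.098
```

```bash
python3 -m inch '[[0,0,0,-1.36,-9.9,0,-1],[0,0,0,-1.36,-9.9,0,-1],[0,0,0,-1.36,-9.9,0,-1],[0,0,0,-1.36,-9.9,0,-1],[0,0,0,-1.36,-9.9,0,-1],[0,0,0,-1.36,-9.9,0,-1],[0,0,0,-1.1,-7.9,0,-1],[0,0,0,0,0,0,-1],[0,0,0,0,0,0,-1]]'
python3 -m inch '[[0,0,0,-0.4,-3,0,-1],[0,0,0,0,0,0,-1],[0,0,0,0,0,0,-1]]'
```

```text
t: 38.2
eef_pos: [594.6, -333.7, 74.1]
tcp_rot: [-3.141, -0.001, -1.705]
ft_force: [-2.8, -0.8, 4.2]
opening: 0.104
t: 38.5
eef_pos: [594.4, -334.9, 74.1]
tcp_rot: [3.141, 0.001, -1.705]
ft_force: [-0.7, 4.4, 6.7]
opening: 0.102
```

```bash
python3 -m inch '[[0,0,0,0,0,0,-0.4],[0,0,0,0,0,0,-0.4],[0,0,0,0,0,0,-0.4],[0,0,0,0,0,15,-0.4],[0,0,0,0,0,20,-0.4],[0,0,0,3,20,0,-0.4],[0,0,0,4,30,0,-1],[0,0,0,4,30,0,-1],[0,0,0,3,19,0,-1],[0,0,0,0,0,0,-1]]'
python3 - <<'E'
from h import *
for n in('top','side'):
    c=cam(n,n+'6');W=cloud(c);X,Y,Z=W[...,0],W[...,1],W[...,2]
    m=(X>520)&(X<680)&(Y>-390)&(Y<-280)&(Z>85)&(Z<97); print('fin',rect(W,m),m.sum())
a=cv2.imread('pics/side6.png')[160:310,320:520];cv2.imwrite('pics/v5.png',cv2.resize(a,(800,600),interpolation=3))
E
```

```text
t: 39.5
eef_pos: [609.0, -233.3, 109.2]
tcp_rot: [3.141, 0.0, -1.702]
ft_force: [0.1, 0.2, -0.9]
opening: 0.03
fin (array([0., 0.]), array([0., 0.]), 0.0) 0
fin (array([ 593.1, -335.2]), array([ 9., 38.]), 79.8) 58
```

View pics/v5.png

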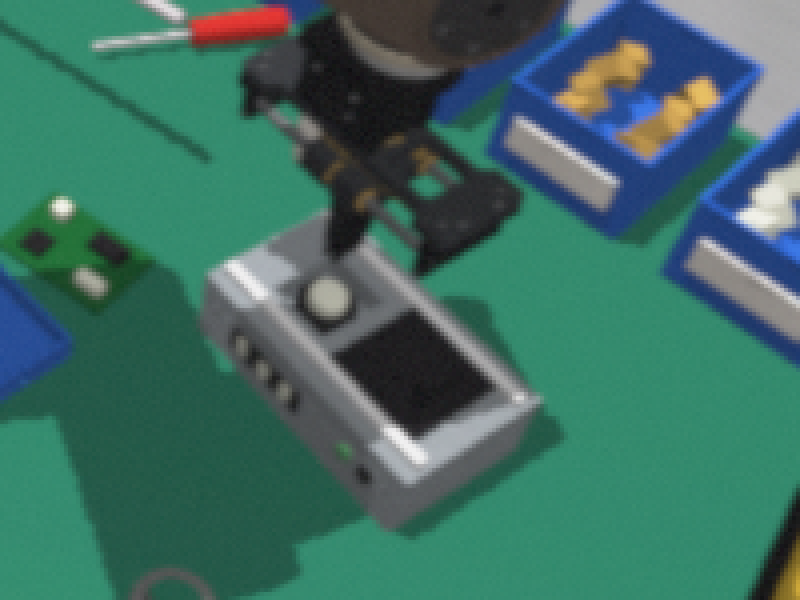

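v5: the cover is aside and the white button is exposed at (326,298), with the closed fingers above it. Pressing now.

```bash
python3 -m inch '[[0,0,0,-1,-3,-10,-1],[0,0,0,0,0,-20,-1],[0,0,0,0,0,-12,-1],[0,0,0,0,0,-5,-1],[0,0,0,0,0,-3,-1],[0,0,0,0,0,-3,-1],[0,0,0,0,0,-2,-1],[0,0,0,0,0,0,-1],[0,0,0,0,0,0,-1]]'
```

```text
t: 40.5
eef_pos: [607.4, -239.8, 57.8]
tcp_rot: [-3.14, -0.002, -1.704]
ft_force: [-14.0, 1.3, 32.8]
opening: 0.004
```

```bash
python3 -m inch '[[0,0,0,0,0,2,-1],[0,0,0,0,0,0,-1]]'
python3 - <<'E'
from h import *
print(state()['eef_pos'])
c=cam('side','side7')
for p in((609,-237,60),(607.4,-239.8,57.8)): print(proj(c,p))
a=cv2.imread('pics/side7.png')[190:280,340:460];cv2.imwrite('pics/v6.png',cv2.resize(a,(800,600),interpolation=3))
E
python3 -m inch '[[0,0,0,0,0,2,-1],[0,0,0,0,0,3,-1],[0,0,0,0,0,3,-1],[0,0,0,0,0,0,-1]]'
```

```text
t: 40.7
eef_pos: [607.7, -239.7, 58.1]
tcp_rot: [-3.14, -0.001, -1.704]
ft_force: [-6.6, 0.0, 16.7]
opening: 0.004
[ 607.7406067  -239.67161437   58.14068853]
(np.float64(401.7775808066415), np.float64(233.8605921294634))
(np.float64(402.03628949508425), np.float64(235.26218118638465))
t: 41.15
eef_pos: [607.9, -239.1, 64.4]
tcp_rot: [-3.141, -0.0, -1.705]
ft_force: [0.2, 0.7, 0.6]
opening: 0.003
```

View pics/v6.png

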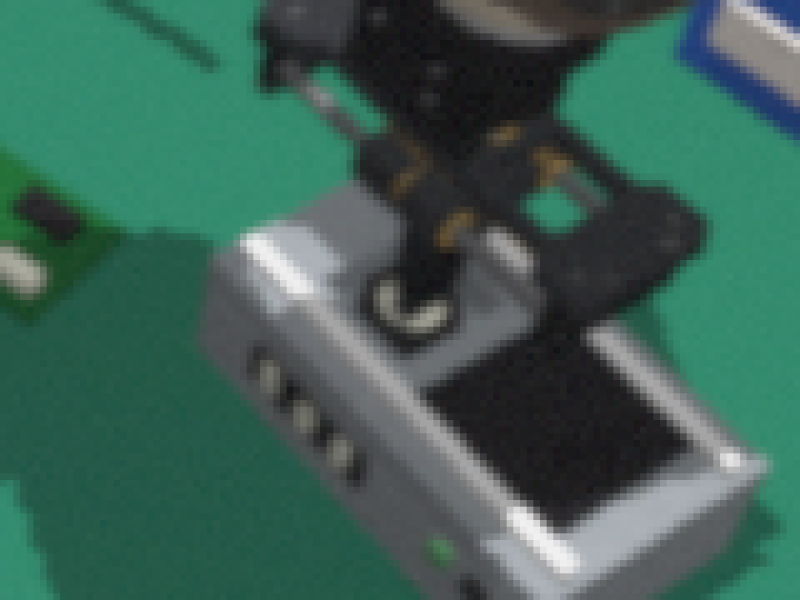

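v6: the fingertips sit on the button, but slightly off centre, 2–3 mm towards −y. The contact is already stiff at z≈58, so they may be catching the rim. I'll measure the button centre.

```bash
python3 - <<'E'
from h import *
a=cv2.imread('pics/side6.png').astype(int)
c=cam('side')
sub=a[222:248,388:416]; 
m=(sub.min(2)>150)&(sub.max(2)-sub.min(2)<45)
v,u=np.nonzero(m);u=u+388;v=v+222
k=cv2.connectedComponents(m.astype(np.uint8))[1]; l=np.bincount(k[m]).argmax(); v,u=np.nonzero(k==l);u=u+388;v=v+222
print(len(u),u.min(),u.max(),v.min(),v.max(),u.mean(),v.mean())
# ray to z=60
R_=rot(c);d=R_@np.array([(u.mean()-c['cx'])/c['fx'],(v.mean()-c['cy'])/c['fy'],1]);p=np.array(c['position']);print(p+d*(60-p[2])/d[2])
# same for expected position of fin (known contact: gripped at 594.4,-334.9)
W=cloud(c);q=W[222:240,390:414]; print(np.nanmedian(q[...,2]))
E
```

```text
68 388 399 224 247 391.11764705882354 235.23529411764707
[ 582.93090938 -220.99692977   60.        ]
62.215992243839366
```

```bash
python3 - <<'E'
from h import *
g=cv2.cvtColor(cv2.imread('pics/side6.png'),cv2.COLOR_BGR2GRAY)
print(g[225:246,392:413])
E
```

```text
[[129 119 112 108 107 109 106 102  97  91  77  63  67  83  97 106 113 114
  114 123 139]
 [160 139 114 109 107 104  99  97  92  89  84  78  78  81  94 103 108 111
  110 116 123]
 [170 149 124 111 102  95  95  90  90  89  86  81  80  80  82  91 101 107
  110 110 116]
 [168 154 134 110  95  89  88  88  93 100  95  88  81  79  79  83  92 102
  109 111 111]
 [147 126 109  94  88  84  84  99 118 127 122 110  97  83  81  78  84  91
  102 109 111]
 [109  96  91  83  75  76 104 138 155 162 160 149 131 107  85  80  78  84
   91 102 108]
 [ 92  91  79  65  63  97 138 160 169 171 172 169 161 138 106  82  77  77
   82  91 103]
 [ 89  89  73  48  65 117 154 169 172 173 172 172 171 161 131  93  76  78
   80  82  90]
 [ 97  88  67  48  74 122 157 169 172 173 174 173 174 169 145 103  73  74
   77  78  83]
 [116  93  58  44  77 121 153 169 172 174 173 175 174 169 149 104  67  71
   76  79  80]
 [131 104  58  43  72 109 142 161 169 175 175 176 176 171 144  98  62  76
   85  81  81]
 [112  86  48  34  59  95 122 144 159 170 174 174 173 162 129  81  56  80
   93  90  86]
 [110  89  62  43  44  75 102 126 141 153 162 162 156 140 103  62  52  82
   99 104 100]
 [129 111  88  65  45  47  69  95 118 131 137 138 128 106  70  47  60  89
  107 110 109]
 [151 129 107  87  62  44  41  56  75  87  93  92  81  62  49  52  72  95
  110 111 111]
 [162 146 126 107  88  64  42  32  40  47  51  49  45  48  67  81  93 106
  112 110 111]
 [167 161 147 126 109  90  63  42  34  34  39  42  57  77  93 104 108 111
  109 110 107]
 [156 167 163 148 126 107  87  64  42  42  58  73  91 101 108 112 111 112
  110 104  94]
 [141 158 166 161 146 126 107  90  74  76  91 101 107 112 109 110 108 106
  101  87  68]
 [124 140 158 166 162 146 127 111 105 105 108 112 112 113 112 105 100  89
   69  55  44]
 [116 126 141 159 165 162 146 126 115 113 112 113 112 112 105  89  73  56
   41  34  31]]
```

```bash
python3 -m inch '[[0,0,0,2,2.6,0,-1],[0,0,0,0,0,-3,-1],[0,0,0,0,0,-1,-1],[0,0,0,0,0,0,-1]]'
python3 -c "
from h import *
s=state();print(s['moment'],s['ft_force'])"
python3 -m inch '[[0,0,0,0,0,-1.5,-1],[0,0,0,0,0,0,-1],[0,0,0,0,0,0,-1]]'
python3 -c "
from h import *
s=state();print(s['moment'],s['ft_force'])"
```

```text
t: 41.6
eef_pos: [609.9, -236.2, 59.9]
tcp_rot: [-3.141, 0.0, -1.704]
ft_force: [1.0, 2.2, 4.6]
opening: 0.006
[ 0.32037564 -0.24803045  0.00508626] [0.99380693 2.23694439 4.61777738]
t: 41.9
eef_pos: [609.8, -236.4, 58.6]
tcp_rot: [-3.141, -0.0, -1.704]
ft_force: [2.0, 2.7, 4.7]
opening: 0.002
[ 0.4292468  -0.2258553  -0.03081555] [2.02453002 2.65870374 4.72968255]
```

```bash
python3 -m inch '[[0,0,0,0,0,-1.5,-1],[0,0,0,0,0,0,-1],[0,0,0,0,0,-1.5,-1],[0,0,0,0,0,0,-1],[0,0,0,0,0,0,-1]]'
```

```text
t: 42.4
eef_pos: [609.9, -236.5, 58.0]
tcp_rot: [-3.14, -0.001, -1.704]
ft_force: [-3.5, 6.0, 26.5]
opening: 0.005
```

```bash
python3 - <<'E'
from h import *
s=state();M=s['moment'];F=s['ft_force'];print(M,F)
for h in(0,.1,.15,.2,.25):
    # r=(x,y,-h)
    print(h,'x',1e3*(-h*F[0]-M[1])/F[2],'y',1e3*(M[0]-h*F[1])/F[2])
c=cam('side','side8');W=cloud(c)
a=cv2.imread('pics/side8.png')[205:265,370:450];cv2.imwrite('pics/v7.png',cv2.resize(a,(800,600),interpolation=3))
print(np.round(W[225:247:2,392:416:2,2]))
E
```

```text
[1.08163358 0.99189871 0.0132953 ] [-3.48139321  6.04828574 26.47462208]
0 x -37.46601942458102 y 40.85548715461332
0.1 x -24.316093415122417 y 18.00988913317506
0.15 x -17.74113041039312 y 6.587090122455933
0.2 x -11.166167405663819 y -4.835708888263201
0.25 x -4.591204400934518 y -16.258507898982327
[[ 60.  63.  60.  63. 100. 106. 145. 143. 152. 153.  70.  66.]
 [ 61.  62.  64.  55.  95.  98. 104. 103.  95. 150. 154.  69.]
 [ 61.  56.  49.  78.  83.  94.  96.  90.  83.  58. 148. 152.]
 [ 52.  47.  54.  75.  77.  85.  88.  77.  52.  62.  64. 148.]
 [ 42.  52.  53.  69.  74.  77.  72.  53.  44.  50.  56.  61.]
 [ 43.  53.  56.  57.  66.  61.  57.  55.  55.  44.  50.  56.]
 [ 64.  55.  53.  58.  57.  58.  56.  53.  57.  42.  61.  62.]
 [ 61.  59.  53.  54.  51.  52.  56.  53.  49.  62.  63.  61.]
 [ 71.  62.  58.  52.  52.  52.  55.  61.  61.  62.  63.  61.]
 [ 68.  69.  64.  62.  44.  61.  64.  63.  62.  62.  69.  66.]
 [ 63.  67.  69.  60.  61.  63.  60.  61.  67.  70.  68.  69.]]
```

View pics/v7.png

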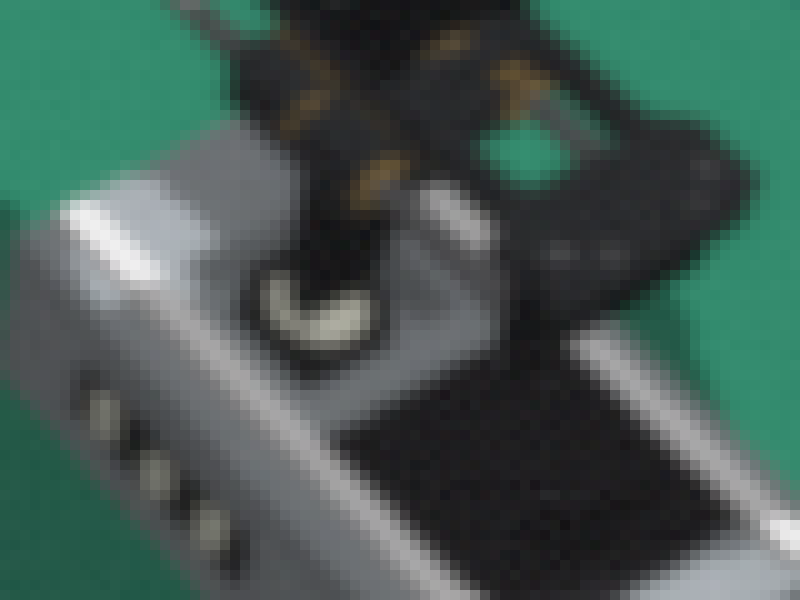

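v7: the fingertips are centred on the button, and the contact is stiff at 58. I'll find where contact starts by backing off in steps. That separates "bottomed out" from "blocked".

```bash
for i in 1; do python3 -m inch '[[0,0,0,0,0,2,-1],[0,0,0,0,0,0,-1],[0,0,0,0,0,0,-1]]'; python3 -m inch '[[0,0,0,0,0,1,-1],[0,0,0,0,0,0,-1],[0,0,0,0,0,0,-1]]'; python3 -m inch '[[0,0,0,0,0,1,-1],[0,0,0,0,0,0,-1],[0,0,0,0,0,0,-1]]';python3 -m inch '[[0,0,0,0,0,1,-1],[0,0,0,0,0,0,-1],[0,0,0,0,0,0,-1]]';python3 -m inch '[[0,0,0,0,0,1,-1],[0,0,0,0,0,0,-1],[0,0,0,0,0,0,-1]]'; done | grep -E 'eef|ft_f'
```

```text
eef_pos: [609.8, -236.4, 58.2]
ft_force: [0.0, 2.8, 9.8]
eef_pos: [609.7, -236.5, 58.6]
ft_force: [2.3, 2.7, 4.4]
eef_pos: [609.6, -236.5, 59.4]
ft_force: [2.5, 2.4, 4.0]
eef_pos: [609.5, -236.5, 60.4]
ft_force: [1.8, 1.1, 3.7]
eef_pos: [609.5, -236.5, 61.4]
ft_force: [2.4, -0.3, 3.1]
```

```bash
for i in 1; do python3 -m inch '[[0,0,0,0,0,1,-1],[0,0,0,0,0,0,-1],[0,0,0,0,0,0,-1]]'; python3 -m inch '[[0,0,0,0,0,1,-1],[0,0,0,0,0,0,-1],[0,0,0,0,0,0,-1]]'; python3 -m inch '[[0,0,0,0,0,1,-1],[0,0,0,0,0,0,-1],[0,0,0,0,0,0,-1]]';python3 -m inch '[[0,0,0,0,0,1,-1],[0,0,0,0,0,0,-1],[0,0,0,0,0,0,-1]]'; done | grep -E 'eef|ft_f'
```

```text
eef_pos: [609.5, -236.5, 62.4]
ft_force: [1.8, 0.1, 2.3]
eef_pos: [609.4, -236.5, 63.4]
ft_force: [0.1, -0.7, 1.7]
eef_pos: [609.3, -236.4, 64.4]
ft_force: [-0.5, -0.2, 1.1]
eef_pos: [609.5, -236.4, 65.4]
ft_force: [-0.3, -0.9, 0.7]
```

Contact runs from about 64.2 to 58.2, which is exactly the 6 mm travel. So the button was right down; the closed tips simply read about 4 mm high. Now I'll close the cover.

```bash
python3 -m inch '[[0,0,0,0,0,20,-1],[0,0,0,0,0,26,-1],[0,0,0,-4,-28,0,-0.4],[0,0,0,-4,-28,0,-0.4],[0,0,0,-4,-28,0,-0.4],[0,0,0,-3,-14,0,-0.4],[0,0,0,0,0,0,-0.4],[0,0,0,0,0,0,-0.4],[0,0,0,0,0,0,-0.4]]'
```

```text
t: 46.05
eef_pos: [594.8, -333.2, 111.4]
tcp_rot: [3.141, 0.0, -1.703]
ft_force: [0.4, 0.5, -0.0]
opening: 0.302
```

```bash
python3 -m inch '[[0,0,0,0,-1,-10,-0.4],[0,0,0,0,0,-12,-0.4],[0,0,0,0,0,-10,-0.4],[0,0,0,0,0,-5,-0.4],[0,0,0,0,0,0,-1],[0,0,0,0,0,0,-1],[0,0,0,0,0,0,-1],[0,0,0,0,0,0,-1],[0,0,0,0,0,0,-1]]'
python3 -m inch '[[0,0,0,1.36,9.9,0,-1],[0,0,0,1.36,9.9,0,-1],[0,0,0,1.36,9.9,0,-1],[0,0,0,1.36,9.9,0,-1],[0,0,0,1.36,9.9,0,-1],[0,0,0,1.36,9.9,0,-1],[0,0,0,1.36,9.9,0,-1],[0,0,0,0.7,5,0,-1],[0,0,0,0,0,0,-1],[0,0,0,0,0,0,-1]]'
```

```text
t: 46.95
eef_pos: [594.8, -335.0, 74.8]
tcp_rot: [-3.141, 0.0, -1.705]
ft_force: [1.7, 4.7, 0.2]
opening: 0.102
t: 47.95
eef_pos: [605.3, -260.8, 74.8]
tcp_rot: [-3.141, 0.0, -1.704]
ft_force: [5.0, 2.4, 4.9]
opening: 0.105
```

Push on 2 mm at a time until the stop shows in the force.

```bash
for i in 1; do python3 -m inch '[[0,0,0,0.3,2,0,-1],[0,0,0,0,0,0,-1],[0,0,0,0,0,0,-1]]'; python3 -m inch '[[0,0,0,0.3,2,0,-1],[0,0,0,0,0,0,-1],[0,0,0,0,0,0,-1]]'; python3 -m inch '[[0,0,0,0.3,2,0,-1],[0,0,0,0,0,0,-1],[0,0,0,0,0,0,-1]]'; done | grep -E 'eef|ft_f'
```

```text
eef_pos: [605.5, -259.1, 74.7]
ft_force: [5.3, 0.6, 3.9]
eef_pos: [605.8, -257.2, 74.8]
ft_force: [4.5, -1.1, 5.1]
eef_pos: [606.0, -255.7, 74.8]
ft_force: [3.9, -2.2, 4.3]
```

```bash
for i in 1; do python3 -m inch '[[0,0,0,0.3,2,0,-1],[0,0,0,0,0,0,-1],[0,0,0,0,0,0,-1]]'; python3 -m inch '[[0,0,0,0.3,2,0,-1],[0,0,0,0,0,0,-1],[0,0,0,0,0,0,-1]]'; done | grep -E 'eef|ft_f'
```

```text
eef_pos: [606.1, -255.5, 74.8]
ft_force: [1.5, -13.3, 2.7]
eef_pos: [606.1, -255.4, 74.9]
ft_force: [0.2, -23.9, 2.7]
```

Hard stop reached, so the cover is home. Release, withdraw and check everything.

```bash
python3 -m inch '[[0,0,0,-0.5,-3.8,0,-1],[0,0,0,0,0,0,-1],[0,0,0,0,0,0,-0.4],[0,0,0,0,0,0,-0.4],[0,0,0,0,0,0,-0.4],[0,0,0,0,0,10,-0.4],[0,0,0,0,0,20,-0.4],[0,0,0,0,0,30,-0.4],[0,0,0,0,0,40,-0.4],[0,0,0,0,0,40,-0.4]]'
python3 -m inch '[[0,0,0,10,-30,20,-0.4],[0,0,0,10,-30,20,-0.4],[0,0,0,10,-30,20,-0.4],[0,0,0,10,-30,20,-0.4],[0,0,0,0,-30,0,-0.4],[0,0,0,0,-30,0,-0.4],[0,0,0,0,-30,0,-0.4],[0,0,0,0,0,0,-0.4],[0,0,0,0,0,0,-0.4]]'
python3 - <<'E'
from h import *
trough()
for n in('top','side'):
    c=cam(n,n+'9');W=cloud(c);X,Y,Z=W[...,0],W[...,1],W[...,2]
    for q in((423,102),(435,163),(448,224)):
        m=(abs(X-q[0])<28)&(abs(Y-q[1])<28)&(Z>36)&(Z<52);print('core',rect(W,m),np.median(Z[m]) if m.any() else '')
    m=(X>520)&(X<680)&(Y>-390)&(Y<-160)&(Z>85)&(Z<97); print('fin',rect(W,m),m.sum())
    m=(X>360)&(X<480)&(Y>-130)&(Y<-12)&(Z>28)&(Z<60);print('collar',rect(W,m))
    m=(X>345)&(X<490)&(Y>-145)&(Y<5)&(Z>12)&(Z<24); print('dish',rect(W,m))
a=cv2.imread('pics/top9.png')[60:260,140:480];b=cv2.imread('pics/side9.png')[110:310,180:520]
cv2.imwrite('pics/v8.png',cv2.resize(np.vstack([a,b]),(510,600),interpolation=3))
E
```

```text
t: 50.45
eef_pos: [605.4, -254.6, 216.3]
tcp_rot: [3.141, 0.0, -1.704]
ft_force: [0.5, 0.0, 0.4]
opening: 0.295
t: 51.35
eef_pos: [645.4, -465.0, 294.3]
tcp_rot: [3.141, 0.001, -1.705]
ft_force: [-0.0, 0.2, -0.1]
opening: 0.296
top (array([437.3, 170.2]), array([206.,  56.]), 78.6) 564
side (array([433.5, 160.4]), array([245.,  57.]), 78.5) 399
core (array([423.4, 101.4]), array([30., 36.]), 78.1) 45.657814613192954
core (array([436.3, 162.6]), array([31., 36.]), 79.0) 45.441079246589425
core (array([449.5, 224.5]), array([31., 36.]), 78.6) 45.15665149200254
fin (array([0., 0.]), array([0., 0.]), 0.0) 0
collar (array([0., 0.]), array([0., 0.]), 0.0)
dish (array([0., 0.]), array([0., 0.]), 0.0)
core (array([421.9, 102.3]), array([32., 36.]), 79.7) 43.3648046768061
core (array([434.7, 164.8]), array([33., 35.]), 78.9) 42.96306433386309
core (array([447.2, 225.9]), array([33., 37.]), 80.2) 42.812270844741306
fin (array([ 604.4, -256.7]), array([11., 35.]), 82.2) 59
collar (array([420.5, -69.5]), array([40., 17.]), 8.5)
dish (array([418.8, -70.5]), array([112., 110.]), 86.5)
```

View pics/v8.png

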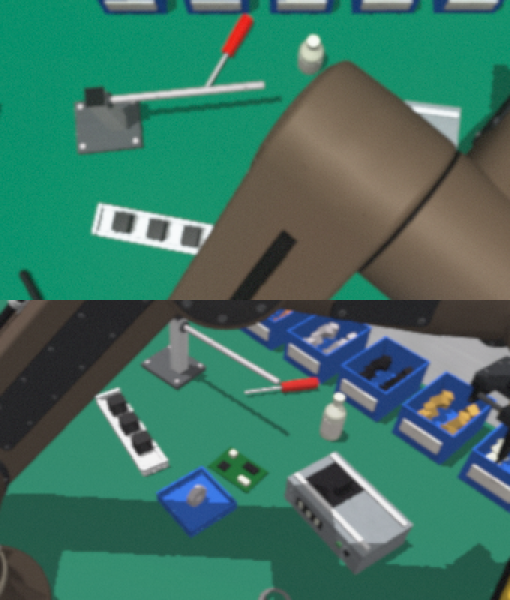

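```bash
python3 -c "
from h import *
print(ticket.job_done())"
```

```text
the job is handed in; nothing more can be done
None
```

I finished the job and handed it in at about 51 s of robot time. The hand-in reported no verdict, so what follows comes from my own checks.

- **Collar and cores:** the collar is in the small blue dish, about 2 mm from its centre. All three cores found on the bar now lie flat in the trough. Their tops are 43–45 mm above the bench and they sit close to the middle line. The grip never slackened, and neither the dish nor the trough moved.
- **Cover and button:** I slid the cover back until a small rise in force near the expected 80 mm, then pressed the button. I closed the cover against its stop, where the force reached 24 N. The last camera check has the cover 79.3 mm from its open position, so I judge it closed to about 1–2 mm.
- **Disagreements:** the first button press stopped hard at a reading of 58 mm, where I expected 54 mm. It was 2–3 mm off centre and reached 33 N. After recentring, the hard stop came at the same height. Backing off showed 6 mm of contact travel (64.2 to 58.2 mm), so I took the button as fully pressed. I couldn't explain the 4 mm offset.
- **Not seen at the end:** the arm blocked the top camera's view of the dish and counter, so those final readings come from the side camera alone. I didn't measure the bystanders at the end; in the final picture, those in view looked unmoved.

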